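Mesh the toothed handle with the rotary chuck's drive and close the jaws

TASK

Take the toothed drive handle out of its holder and fit it to the inclined drive of the rotary chuck: line up its teeth with the slots and push it fully home before turning. Then turn it clockwise, seen from above, until the drive comes to its stop and the jaws have closed on the brass tube; let go and leave the handle seated there, with the two small brass blanks and the jar still standing.

Things in the scene. Friction and masses are not known exactly. Their poses are not given: they have to be found in the camera images.
- handle_grip (a point): Centre of the loose drive handle's black grip bar: 60 mm along x, 16 mm thick along y, 44 mm high along z. z is the handle's axis, up, away from the teeth. The bar stands on a round steel flange, 56 mm diameter, 8 mm thick; the flange's underside is 30 mm below this point. 0.25 kg. It starts upright, at a varying yaw (bar within 65 degrees of x).
- handle_seat (a point): Centre of the flange's underside on the same handle, same axes. Below it: a cross of four steel teeth (two along x, two along y), 40 mm tip to tip, 8 mm thick (6.5 mm over the last 4 mm), 14 mm long downwards, and a central tapered pilot pin, 9 mm diameter, reaching 22 mm down. Any of the four quarter-turn positions fits.
- holder: Fixed aluminium holder block in which the handle starts, 70 mm square, 26 mm high, with a 47 mm square well; the handle's flange rests on its rim, teeth in the well. Origin at the centre of its underside. It stands to the left or right, nearer the robot than the unit; a grey bin of brass blanks stands on the other side.
- drive_mouth (a point): On the axis of the inclined drive, at the top of its four square steel lugs (53 mm across), about 147 mm above the table. Between the lugs are two crossed slots, 11 mm wide, 24 mm deep, open at the ends. z points out along the axis, 30 degrees from vertical, leaning roughly to the left (+y); x and y run along the slots and turn with the drive. Home: flange resting on the lugs.
- drive_home (a point): The point on the drive's axis 30 mm out from drive_mouth, where the centre of the grip bar is when the handle is home. Same axes as drive_mouth.
- unit: The fixed rotary chuck unit. Origin on the table below it; its x points away from the drive's lean (to the right). Gear housing: 100 mm square, x 0 to 100 mm, 115 mm high, behind the drive. Chuck (80 mm diameter, axis along y, 85 mm up) with three jaws and a 24 mm brass tube on its +y side (away from the robot), to 200 mm; black motor on its -y side. Plate 180 by 280 mm, 12 mm thick.
- drive (a joint): Turn of the drive, rad; grows clockwise seen from above (from outside, looking along the axis into the slots). 0 = jaws fully open, 8 mm off the tube; 1.4 = firm stop, jaws on the tube. Starts between 0 and 0.5. Friction 0.25 N m; it stays where it is left.
- blank_a: Solid brass blank standing on the table to the left of the unit, 28 mm diameter, 45 mm high, loose; origin at the centre of its underside, z up.
- blank_b: Another such brass blank, to the right of the unit.
- jar: Clear jar with a black cap, 60 mm diameter, 70 mm high, standing loose at the back left; origin at the centre of its underside, z up.
There are look-alikes about, which are no part of the job. What is shaped like the part that bears handle_grip but orange or turquoise is not meant.

How it is judged:
By the outcome, as a careful person would: the job done as asked, in the order asked, and still so for the second after the job is handed in, with the robot touching nothing.
It also fails if it takes over 51 s, if anything falls off the work surface, if the arm or the gripper's body presses on something with over 40 N, if the wrist force passes 120 N, or if a joint passes its speed limit or range.

ROBOT

A 6-joint arm with a two-finger parallel gripper is mounted at the origin on the work surface. World frame = base frame: x ahead of the robot, y to its left, z up, the work surface at z = 0. Lengths are in m, angles in rad, forces in N, time in s.
With the tool pointing down it reaches from about 0.35 to 0.975 m from the base axis. Payload 4.9 kg.
Tool frame: the origin (TCP) lies on the mounting face of the last link; the fingertips stand 173 mm ahead of it and the grasp point (between the pads) lies ctrl.pinch_z ahead of it (ctrl.pinch_z is the distance from the TCP to the grasp point, in m); z points along the fingers, y is the line along which they close (so a half turn about z gives the same grasp; the last joint's range is limited). The gripper opens to 85 mm and grips with 20 to 120 N. Pads are 22 mm wide; open, the fingers measure 114 mm over their backs; the gripper's body (76 mm by 85 mm) begins 54 mm behind the grasp point. The pads swing forward as they close: fully open they stand 13 mm farther back than shut.
Start: joints at [1.049, 0.053, 1.613, -0, 1.476, -0.119], TCP at [0.245, 0.575, 0.405] pointing down, gripper open.
Joint ranges: [-3.01, 3.01], [-1.01, 2.22], [0.06, 2.58], [-1.02, 4.17], [0.09, 2.62], [-3.14, 3.14]. Speed limits (rad/s): [2.57, 2.57, 3.14, 3.14, 3.14, 3.14].

INTERFACE

Orientations are given as a rotation vector (axis times angle).
In Python, from station import telemetry, eyes, ctrl gives the robot as it stands.
- The arm moves only by the tool apply_moves, never from a script. Its argument "plan" is a list of rows, each a list of 5 numbers: the finger opening in m, from 0 to 0.0854, then the shift along the tool's x, y, z in m, then the turn about the tool's z in rad. In form: [[jaw, x, y, z, roll], ...]. A call has 1 to 12 rows; each row is the pose to reach, as a shift and turn from the pose commanded when the call began, along the tool's axes at that moment; what a row does not reach only later rows make up. A row lasts 1/12 s, in which the tool goes at most 41.7 mm and 7.16 degrees, less where a joint would pass 70% of its speed; a pose out of reach is approached as far as the arm can. A call with a gripper value outside its range is refused whole. The fingers move at their own pace and stop on an object; "newtons" is the grip in N (left out, the last holds). Time passes only in rows, so rows that repeat a pose let the fingers close. It gives the time, the measured TCP pose, the force, the opening and the grip force at its end, in the units of the state.
- telemetry.get_obs(): the state, without advancing time (a new reading comes with each control period).
- eyes.get_image(name): name is "side" or "top"; returns a dict with "img" (384x512x3 uint8, blue, green, red), "range_z" (384x512 float32, m along the optical axis (not along the pixel's ray), 0 where there is no reading), "K" (3x3 intrinsics, pixels), "dist_coeffs" ([k1, k2, p1, p2, k3] as OpenCV has them; the pictures are not rectified), "pose" (4x4, takes a point from camera to world coordinates). Camera axes: x right, y down, z forward; pixel columns grow to the right and rows downward; lengths in m; the calibration is good to about 2 mm. A picture is of the moment at which its call begins.
- ctrl.finish_job(): hands the job in; it is judged then, once.
Trained networks look in a picture, given as the dict that the camera call returned (one of the last four; its "shot" number tells which), for a name from the list of things; names that differ only in an ending like _2 or _b are one class to them, and where a whole thing is asked for, a point or a joint stands for the part that bears it (a point fixed in the world has none). Each returns a list of dicts, best first, with "confidence" (0 to 1); they miss things now and then, are a little off and sometimes report something else, mostly with a low value. They report only what shows in the picture. A call takes as long as a camera call. They do not tell look-alikes from the thing itself.
- eyes.search_frame(thing, picture): "box" ([left, top, right, bottom] in pixels, round what is visible of it).
- eyes.outline_of(thing, picture): "region" (384x512 bool, what is visible of it) and "box" ([left, top, right, bottom] in pixels, round what is visible of it).
- eyes.tip_of(thing, picture): "point" ([column, row] in pixels: a listed point, or the origin of a listed thing).
The state is a dict: "t": time; "q": joint angles; "dq": joint speeds; "effort": joint torques, N m; "tool_pos": TCP position; "tool_rot": TCP orientation; "contact_force": force on the tool from outside, world axes, zero at the start; "wrist_torque": the same for the moment, N m; "opening": finger opening in m; "grip_force": force on a finger pad.
Only numpy, scipy, OpenCV 4.12 (cv2) and the standard library are available. Lean on these libraries where they do the work, as an engineer would, in place of code of your own. Each camera call takes 0.05 s, during which the arm holds its last target. There are 200 camera calls.

## Working session

There is one attempt and no reset: what is moved stays moved. The work goes in short steps, Python scripts to look and compute and a tool call to move; the robot and the scene stay as the last step left them, time stands still between calls to the robot, and variables do not carry over. Pictures are saved under pics/ and viewed, at most 10 in all, crops included, and the job is handed in when it is done.

Besides the shell and the picture viewer there is one more tool, called after ">>>" as name([rows], argument=value, ...), one row to a line, values as JSON. apply_moves: Moves the arm, as the interface text tells. Its arguments: {"type":"object","properties":{"plan":{"type":"array","items":{"type":"array","items":{"type":"number"}}},"newtons":{"type":"number"}},"required":["plan"]}

```bash
mkdir -p pics; ls; python3 - <<'E'
from station import telemetry, eyes, ctrl
import cv2,numpy as np
print(telemetry.get_obs(),ctrl.pinch_z)
ims=[]
for n in("side","top"):
    p=eyes.get_image(n);ims.append(p["img"]);print(n,p["K"],p["dist_coeffs"],p["pose"])
    for th in("handle_grip","handle_seat","drive_mouth","drive_home","unit","holder","blank_a","jar"):
        r=eyes.tip_of(th,p);print(th,[(np.round(d["point"]),round(d["confidence"],2)) for d in r[:4]])
cv2.imwrite("pics/a.png",ims[0]);cv2.imwrite("pics/b.png",ims[1])
E
```

```text
pics
{'t': 0.0, 'q': array([ 1.04900907e+00,  5.33716103e-02,  1.61426555e+00,  1.40993897e-05,
        1.47598547e+00, -1.19023122e-01]), 'dq': array([ 1.40682275e-04, -4.44833789e-04,  3.54366822e-04, -1.40009546e-04,
        4.59229736e-05,  1.02582702e-03]), 'effort': array([-1.25024893e-03, -3.93687129e+01, -3.70172381e+01, -1.11821232e-04,
        7.29892374e-03, -1.10685187e-05]), 'tool_pos': array([0.24485916, 0.5747587 , 0.4034705 ]), 'tool_rot': array([-6.28264089e-01, -3.07746310e+00,  3.01883548e-03]), 'contact_force': array([ 0.6356563 , -0.30411958, -0.34483234]), 'wrist_torque': array([ 0.00863986, -0.02497662,  0.02045363]), 'grip_force': 0.0, 'opening': 0.08526297361360372} 0.1547
side [[460.81833387   0.         252.20000685]
 [  0.         460.81833387 191.20411685]
 [  0.           0.           1.        ]] [-0.00339277  0.          0.          0.          0.        ] [[ 0.79344562 -0.3517895   0.49667715 -0.06884569]
 [-0.60862624 -0.45288192  0.65151521 -0.68471642]
 [-0.00426011 -0.81923264 -0.57344549  0.78666027]
 [ 0.          0.          0.          1.     
[... 813 characters left out ...]
663 -0.0029979   0.06428688]
 [ 0.00352595 -0.13036334 -0.99146002  1.4400112 ]
 [ 0.          0.          0.          1.        ]]
handle_grip [(array([211., 258.]), 0.92), (array([253., 248.]), 0.77), (array([192., 228.]), 0.76), (array([160., 264.]), 0.7)]
handle_seat [(array([193., 233.]), 0.89), (array([208., 201.]), 0.81), (array([240., 247.]), 0.77), (array([157., 257.]), 0.64)]
drive_mouth [(array([261., 167.]), 0.82)]
drive_home [(array([258., 161.]), 0.82)]
unit [(array([268., 174.]), 0.81), (array([194., 232.]), 0.68)]
holder [(array([197., 230.]), 0.85)]
blank_a [(array([201., 164.]), 0.51), (array([354., 185.]), 0.4), (array([272., 176.]), 0.29)]
jar [(array([142., 153.]), 0.6)]
```

```bash
python3 - <<'E'
import cv2,numpy as np
a=cv2.imread("pics/a.png");b=cv2.imread("pics/b.png")
cv2.imwrite("pics/a2.png",cv2.resize(a[110:310,130:390],(780,600),interpolation=3))
cv2.imwrite("pics/b2.png",cv2.resize(b[110:310,120:380],(780,600),interpolation=3))
E
```

```text
(no output)
```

View pics/a2.png

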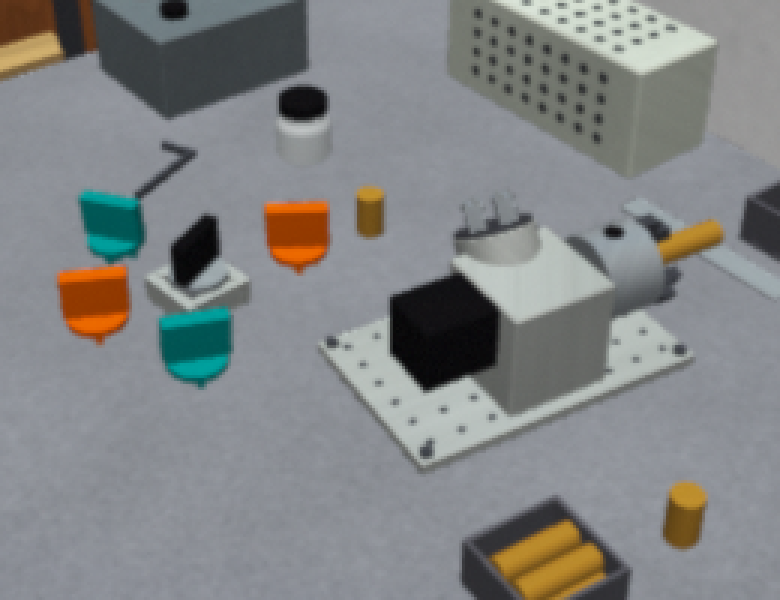

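View pics/b2.png

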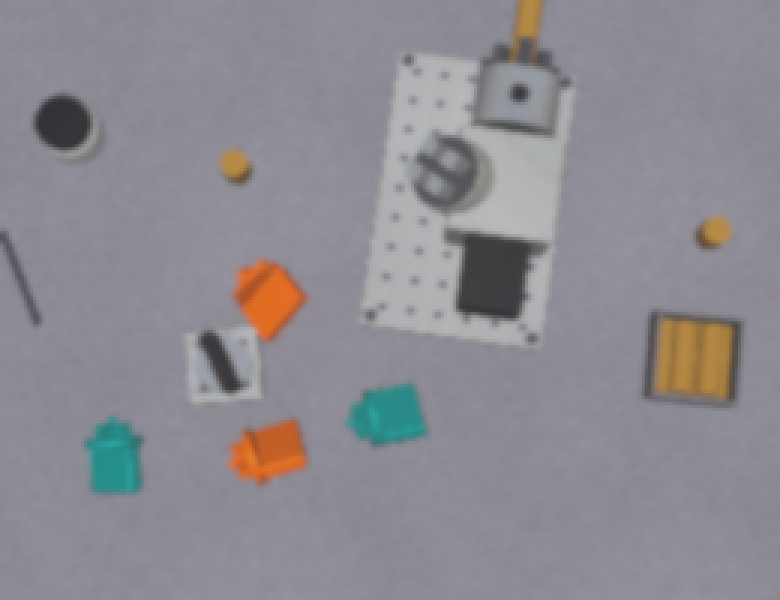

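The side view shows the black-bar handle in its white holder at about full-frame (195,193). The inclined drive with its lugs is at about (295,185), and the orange and turquoise decoys lie around the holder. In the top view the handle is at (193,231) and the drive mouth at (268,167). Next I'll measure these with depth and enlarge the drive.

```bash
cat > h.py <<'E'
from station import telemetry, eyes, ctrl
import cv2,numpy as np
from scipy.spatial.transform import Rotation as R
np.set_printoptions(precision=4,suppress=True)
def cloud(p):
    h,w=p["range_z"].shape
    u,v=np.meshgrid(np.arange(w),np.arange(h))
    n=cv2.undistortPoints(np.stack([u,v],-1).reshape(-1,1,2).astype(float),p["K"],p["dist_coeffs"]).reshape(h,w,2)
    z=p["range_z"]
    P=np.dstack([n[...,0]*z,n[...,1]*z,z])
    W=P@p["pose"][:3,:3].T+p["pose"][:3,3]
    W[z==0]=np.nan
    return W
def proj(p,X):
    T=np.linalg.inv(p["pose"]);rv=cv2.Rodrigues(T[:3,:3])[0]
    return cv2.projectPoints(np.atleast_2d(X).astype(float),rv,T[:3,3],p["K"],p["dist_coeffs"])[0][:,0]
def tri(ps,pts):
    A=[];b=[]
    for p,pt in zip(ps,pts):
        n=cv2.undistortPoints(np.array([[pt]],float),p["K"],p["dist_coeffs"])[0,0]
        d=p["pose"][:3,:3]@np.r_[n,1];d/=np.linalg.norm(d);M=np.eye(3)-np.outer(d,d)
        A.append(M);b.append(M@p["pose"][:3,3])
    return np.linalg.solve(sum(A),sum(b))
def state():
    s=telemetry.get_obs();Rm=R.from_rotvec(s["tool_rot"]).as_matrix()
    print("t",round(s["t"],2),"tcp",s["tool_pos"],"pinch",s["tool_pos"]+Rm[:,2]*ctrl.pinch_z,"x",Rm[:,0],"y",Rm[:,1],"z",Rm[:,2],"F",s["contact_force"],"op",s["opening"],"grip",s["grip_force"],"q",s["q"])
    return s,Rm
E
python3 - <<'E'
from h import *
s=eyes.get_image("side");t=eyes.get_image("top")
cs,ct=cloud(s),cloud(t)
def dark(p,c):return (p["img"].max(2)<70)
def rep(name,pts):print(name,len(pts),pts.mean(0),pts.min(0),pts.max(0))
for nm,p,c,(x0,y0,x1,y1) in(("side",s,cs,(180,172,206,212)),("top",t,ct,(180,215,208,247))):
    m=np.zeros(dark(p,c).shape,bool);m[y0:y1,x0:x1]=1
    m&=dark(p,c)&(c[...,2]>.03);rep(nm+" bar",c[m])
    hi=c[m];hi=hi[hi[:,2]>.05];(cx,cy),sz,a=cv2.minAreaRect((hi[:,:2]*1000).astype(np.float32));print(cx,cy,sz,a)
    w=np.linalg.svd((hi-hi.mean(0))[:,:2],full_matrices=False)[2][0];print("dir",w,np.degrees(np.arctan2(w[1],w[0])))
# tip_of triangulations
print("mouth",tri((s,t),([290,177],[261,167])),"home",tri((s,t),([288,166],[258,161])))
for nm,p,c in(("side",s,cs),("top",t,ct)):
    for th in("unit","holder","jar","blank_a"):
        for d in eyes.outline_of(th,p)[:2]:
            q=c[d["region"]];q=q[np.isfinite(q[:,0])];print(nm,th,round(d["confidence"],2),d["box"]);rep("",q)
A=cv2.resize(s["img"][160:220,255:345],(780,520),interpolation=3)
B=cv2.resize(t["img"][140:190,245:320],(780,520),interpolation=3)
cv2.imwrite("pics/d1.png",np.hstack([cv2.resize(A,(400,270)),cv2.resize(B,(400,270))]))
# top-view height map of drive region
np.savez("m.npz",cs=cs,ct=ct,is_=s["img"],it=t["img"])
for nm,c in(("side",cs),("top",ct)):
    q=c.reshape(-1,3);q=q[np.isfinite(q[:,0])]
    k=(abs(q[:,0]-.42)<.12)&(abs(q[:,1]-.06)<.12)&(q[:,2]>.118);rep(nm+" hi",q[k])
E
```

```text
side bar 244 [0.4273 0.2244 0.065 ] [0.4031 0.2094 0.0366] [0.4595 0.2478 0.0827]
430.6279296875 228.83761596679688 (60.78734588623047, 17.735246658325195) 28.103927612304688
dir [-0.9207 -0.3902] -157.03009768331333
top bar 75 [0.4311 0.2313 0.0777] [0.407  0.2168 0.0714] [0.4546 0.2461 0.0832]
431.4309387207031 231.2687530517578 (53.68817901611328, 10.94123649597168) 26.254932403564453
dir [-0.8941 -0.4479] -153.3879830814036
mouth [0.6021 0.0405 0.1413] home [0.6097 0.0517 0.1668]
side unit 0.73 [352.0, 272.5, 365.1, 292.7]
 268 [ 0.5588 -0.2499  0.0309] [ 0.5482 -0.2611  0.    ] [ 0.6155 -0.216   0.0491]
side holder 0.9 [178.3, 198.4, 213.9, 220.5]
 380 [0.4214 0.2131 0.0191] [ 0.3932  0.1919 -0.    ] [0.4698 0.2654 0.0324]
side jar 0.72 [221.8, 136.0, 240.5, 165.0]
 423 [0.653  0.3739 0.0448] [0.6316 0.3538 0.0025] [0.6878 0.4125 0.075 ]
side jar 0.54 [238.9, 171.8, 367.4, 265.6]
 6644 [ 0.5745 -0.0466  0.0695] [ 0.4484 -0.1168 -0.0027] [0.8663 0.2028 0.1608]
side blank_a 0.62 [351.3, 272.6, 365.1, 292.6]
 255 [ 0.5575 -0.2493  0.0294] [ 0.5482 -0.2611 -0.0013] [ 0.5861 -0.2138 
[... 346 characters left out ...]
  0.0017] [ 0.5761 -0.2308  0.0502]
top holder 0.58 [184.3, 217.8, 206.3, 244.2]
 260 [0.4242 0.2284 0.0245] [ 0.3946  0.1959 -0.0052] [0.468  0.2694 0.0366]
top jar 0.69 [130.4, 138.8, 156.3, 166.0]
 422 [0.6569 0.3833 0.0554] [ 0.6325  0.3585 -0.0034] [0.6903 0.4306 0.0763]
top blank_a 0.59 [194.6, 160.7, 205.0, 173.3]
 93 [0.6245 0.2238 0.038 ] [ 0.6133  0.2119 -0.0058] [0.6395 0.2423 0.0507]
top blank_a 0.48 [350.9, 177.8, 363.9, 189.5]
 95 [ 0.562  -0.2424  0.039 ] [ 0.5493 -0.2567  0.0074] [ 0.5761 -0.2308  0.0502]
side hi 18 [ 0.5044 -0.0238  0.1185] [ 0.477  -0.0477  0.118 ] [ 0.5379 -0.0048  0.1198]
top hi 55 [ 0.5067 -0.0231  0.1192] [ 0.4743 -0.0514  0.118 ] [0.5377 0.006  0.1224]
```

View pics/d1.png

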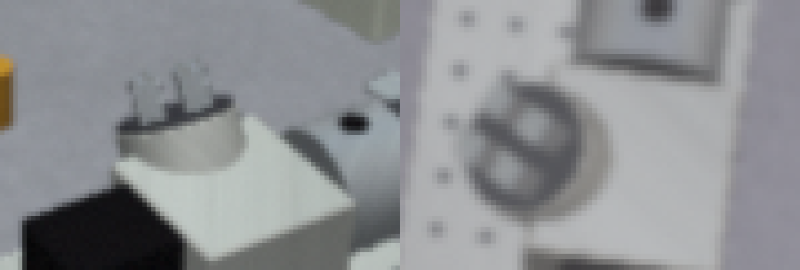

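The side crop shows the lugs standing on a disc that leans left. The top crop shows four lugs in a 2x2 pattern at about full-frame (260–268,160–176), with the slots about 30° off the image axes. I'll fit the lug model to the depth points.

```bash
cat > fit.py <<'E'
from h import *
from scipy.optimize import differential_evolution
def axes(az,phi):
    a=np.array([np.sin(np.pi/6)*np.cos(az),np.sin(np.pi/6)*np.sin(az),np.cos(np.pi/6)])
    l=np.array([np.cos(az),np.sin(az),0]);u=l-a*(l@a);u/=np.linalg.norm(u);v=np.cross(a,u) # u: down-lean dir in plane
    return a,np.cos(phi)*u+np.sin(phi)*v,-np.sin(phi)*u+np.cos(phi)*v
def sq(p,lo,hi):return np.maximum(np.maximum(lo-p,p-hi),0)
def sdf(P,prm):
    m=np.array(prm[:3]);a,x,y=axes(prm[3],prm[4]);d=P-m
    X,Y,Z=abs(d@x),abs(d@y),d@a
    def box(q):  # signed dist
        q=np.stack(q,-1);return np.linalg.norm(np.maximum(q,0),axis=-1)+np.minimum(q.max(-1),0)
    lug=box((abs(X-16)-10.5,abs(Y-16)-10.5,abs(Z+12)-12))
    r=np.hypot(X,Y);base=box((r-33,abs(Z+34)-10)) # disc top at -24
    return np.minimum(lug,base)
def run(clouds):
    Q=[]
    for c in clouds:
        q=c.reshape(-1,3);q=q[np.isfinite(q[:,0])]
        k=(np.hypot(q[:,0]-.605,q[:,1]-.04)<.045)&(q[:,2]>.121);Q.append(q[k]*1000)
    P=np.vstack(Q);print("n",[len(q) for q in Q])
    f=lambda p:np.minimum(abs(sdf(P,p)),6).mean()
    r=differential_evolution(f,[(585,620),(20,60),(140,154),(1.2,1.9),(-np.pi/4,np.pi/4)],seed=1,maxiter=150,popsize=12)
    return r.x,r.fun
if __name__=="__main__":
    m=np.load("m.npz")
    for cl in((m["cs"],m["ct"]),(m["ct"],),(m["cs"],)):
        x,f=run(cl);print(x,f,"az",np.degrees(x[3]),"phi",np.degrees(x[4]))
E
python3 fit.py
```

```text
n [214, 384]
[605.1058  37.2809 146.173    1.4041  -0.4107] 1.7870143859943628 az 80.4479792410054 phi -23.5321814218371
n [384]
[605.1697  36.4784 146.1437   1.3942  -0.4278] 1.8316813552357527 az 79.88413481285735 phi -24.50912277096359
n [214]
[604.7456  38.9216 145.5602   1.4199  -0.3989] 1.5839051624035712 az 81.35420676309496 phi -22.857407999783806
```

```bash
cat >> h.py <<'E'
def go(pinch,az_y):
    """shift/roll to bring grasp point to pinch with tool y at azimuth az_y (deg, mod 180)"""
    s,Rm=state();tcp=s["tool_pos"]+0
    d=np.array(pinch)+[0,0,ctrl.pinch_z]-tcp
    cur=np.degrees(np.arctan2(Rm[1,1],Rm[0,1]));r=-(az_y-cur);r=(r+90)%180-90
    print("cur az_y",cur,"move",Rm.T@d,"roll",np.radians(r))
E
python3 - <<'E'
from h import *
m=np.load("m.npz");ct=m["ct"];it=m["it"].astype(int)
go((.431,.2305,.145),117)
o=(it[...,2]>180)&(it[...,1]<130)&(it[...,0]<90)
for nm,mm in(("orange",o),("turq",(it[...,2]<60)&(it[...,1]>100))):
    n,l,st,ce=cv2.connectedComponentsWithStats(mm.astype(np.uint8))
    for i in range(1,n):
        if st[i,4]>60:
            q=ct[l==i];q=q[np.isfinite(q[:,0])];print(nm,ce[i],q.min(0),q.max(0))
# holder yaw
c=ct.reshape(-1,3);k=(abs(c[:,0]-.431)<.05)&(abs(c[:,1]-.231)<.045)&(c[:,2]>.015)&(c[:,2]<.03)
k&=(it.reshape(-1,3).min(1)>120);print(cv2.minAreaRect((c[k][:,:2]*1000).astype(np.float32)))
E
```

```text
t 1.4 tcp [0.245  0.575  0.4047] pinch [0.245 0.575 0.25 ] x [-0.92    0.392   0.0001] y [ 0.392  0.92  -0.   ] z [-0.0001 -0.     -1.    ] F [0.7002 0.3505 0.2847] op 0.08510794842271974 grip 0.0 q [ 1.049   0.0527  1.6129  0.      1.476  -0.119 ]
cur az_y 66.92211216061412 move [-0.3062 -0.244   0.105 ] roll -0.8740240252417129
orange [218.4119 214.3368] [0.445  0.1276 0.0114] [0.5141 0.1955 0.0571]
orange [218.1479 264.7068] [0.3061 0.1262 0.0035] [0.3724 0.1972 0.0585]
turq [254.1886 253.0509] [0.341  0.0278 0.0093] [0.402  0.0888 0.058 ]
turq [164.4238 266.5596] [0.2997 0.2895 0.009 ] [0.3626 0.347  0.0568]
((431.4302978515625, 233.26243591308594), (70.51341247558594, 70.30541229248047), 5.373157024383545)
```

>>> apply_moves([
  [0.04,-0.306,-0.244,0.105,-0.874],
  [0.04,-0.306,-0.244,0.105,-0.874],
  [0.04,-0.306,-0.244,0.105,-0.874],
  [0.04,-0.306,-0.244,0.105,-0.874],
  [0.04,-0.306,-0.244,0.105,-0.874],
  [0.04,-0.306,-0.244,0.105,-0.874],
  [0.04,-0.306,-0.244,0.105,-0.874],
  [0.04,-0.306,-0.244,0.105,-0.874],
  [0.04,-0.306,-0.244,0.105,-0.874],
  [0.04,-0.306,-0.244,0.105,-0.874],
  [0.04,-0.306,-0.244,0.105,-0.874],
  [0.04,-0.306,-0.244,0.105,-0.874],
])

```text
t: 2.4
tool_pos: [0.4315, 0.2287, 0.2989]
tool_rot: [0.726, -3.055, 0.0]
contact_force: [-0.1, 1.0, 0.5]
opening: 0.0402
grip_force: 0.0
```

```bash
python3 - <<'E'
from h import *
go((.431,.2315,.064),117)
E
```

```text
t 2.4 tcp [0.4315 0.2287 0.2989] pinch [0.4312 0.2286 0.1442] x [-0.893  -0.45    0.0015] y [-0.45    0.893   0.0004] z [-0.0015 -0.0004 -1.    ] F [-0.096   0.9984  0.5241] op 0.04021369783985479 grip 0.0 q [ 0.3348 -0.191   2.0259  0.0002  1.3082 -1.7027]
cur az_y 116.74096487532184 move [-0.001   0.0027  0.0802] roll -0.004521015803947973
```

>>> apply_moves([
  [0.04,0,0.003,0.04,0],
  [0.04,0,0.003,0.08,0],
  [0.04,0,0.003,0.08,0],
  [0.01,0,0.003,0.08,0],
  [0.01,0,0.003,0.08,0],
  [0.01,0,0.003,0.08,0],
  [0.01,0,0.003,0.08,0],
  [0.01,0,0.003,0.08,0],
], newtons=30)

```text
t: 3.07
tool_pos: [0.4301, 0.2337, 0.2217]
tool_rot: [-0.733, 3.051, 0.001]
contact_force: [-0.5, 0.2, 1.5]
opening: 0.0158
grip_force: 33.5
```

>>> apply_moves([
  [0.01,0,0,-0.003,0],
  [0.01,0,0,-0.003,0.12],
  [0.01,0,0,-0.003,0.24],
  [0.01,0,0,-0.003,0.365],
  [0.01,0,0,-0.003,0.365],
])

```text
t: 3.48
tool_pos: [0.4295, 0.2332, 0.2232]
tool_rot: [-0.163, 3.137, 0.0]
contact_force: [-0.9, -0.1, -3.0]
opening: 0.0151
grip_force: 33.0
```

```bash
python3 - <<'E'
from h import *
state()
E
```

```text
t 3.48 tcp [0.4295 0.2332 0.2232] pinch [0.4296 0.2332 0.0685] x [-0.9946 -0.1039 -0.0005] y [-0.1039  0.9946  0.0001] z [ 0.0004  0.0002 -1.    ] F [-0.9083 -0.1032 -3.016 ] op 0.015092575826817604 grip 33.030595779418945 q [ 0.3449 -0.0856  2.0716 -0.      1.1551 -1.3299]
```

>>> apply_moves([
  [0.01,-0.005,0,0,0],
  [0.01,-0.009,0,0,0],
  [0.01,-0.013,0,0,0],
  [0.01,-0.017,0,-0.001,0],
  [0.01,-0.021,0,-0.001,0],
  [0.01,-0.025,0,-0.001,0],
  [0.01,-0.028,0,-0.001,0],
  [0.01,-0.028,0,-0.001,0],
])

```text
t: 4.15
tool_pos: [0.4575, 0.2364, 0.2252]
tool_rot: [0.171, -3.133, 0.001]
contact_force: [-8.9, -2.6, 11.0]
opening: 0.0152
grip_force: 38.6
```

```bash
python3 - <<'E'
from h import *
state()
s=eyes.get_image("side");cv2.imwrite("pics/e.png",cv2.resize(s["img"][120:240,130:290],(800,600),interpolation=3))
E
```

```text
t 4.15 tcp [0.4575 0.2364 0.2252] pinch [0.4568 0.2363 0.0705] x [-0.9941 -0.1087  0.0044] y [-0.1087  0.9941 -0.0002] z [-0.0044 -0.0006 -1.    ] F [-8.863  -2.6201 11.0225] op 0.015241801120324042 grip 38.61578106880188 q [ 0.3322 -0.0231  2.0078  0.0009  1.1612 -1.3479]
```

View pics/e.png

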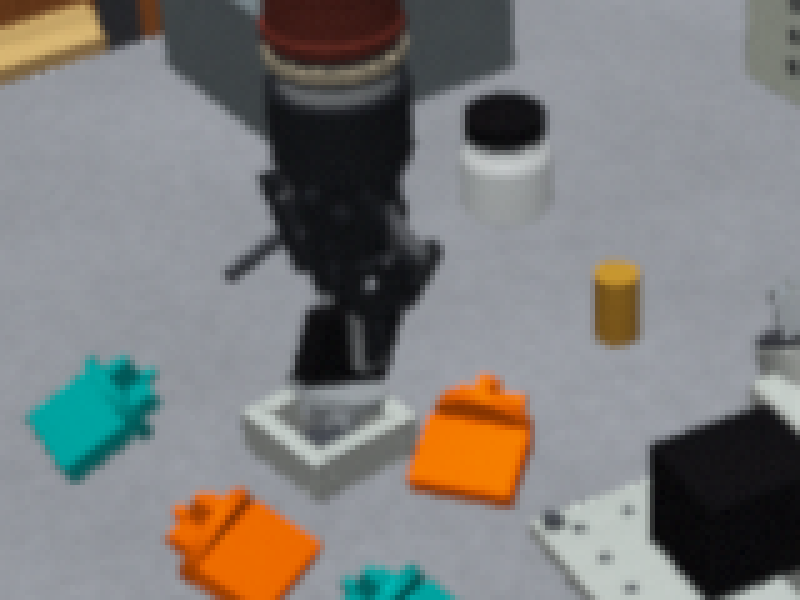

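The handle has tilted in the pads, with its teeth at the holder well at about (340,420) in the crop. Next I'll lift it and carry it to above the drive.

>>> apply_moves([
  [0.01,0,0,-0.015,0],
  [0.01,0,0,-0.045,0],
  [0.01,0,0,-0.085,0],
  [0.01,0,0,-0.125,-0.1],
  [0.01,0,0,-0.165,-0.2],
  [0.01,-0.03,-0.03,-0.17,-0.32],
  [0.01,-0.06,-0.06,-0.17,-0.44],
  [0.01,-0.09,-0.09,-0.17,-0.56],
  [0.01,-0.12,-0.12,-0.17,-0.68],
  [0.01,-0.139,-0.13,-0.17,-0.8],
  [0.01,-0.139,-0.13,-0.17,-0.87],
  [0.01,-0.139,-0.13,-0.17,-0.87],
])

```text
t: 5.2
tool_pos: [0.6108, 0.1203, 0.3932]
tool_rot: [1.474, -2.773, -0.001]
contact_force: [0.1, 0.0, -2.1]
opening: 0.0156
grip_force: 36.7
```

```bash
python3 - <<'E'
from h import *
go((.6133,.0873,.2335),146)
s=eyes.get_image("side");t=eyes.get_image("top")
cv2.imwrite("pics/f.png",np.hstack([cv2.resize(s["img"][80:230,230:330],(400,600),interpolation=3),cv2.resize(t["img"][110:230,205:285],(400,600),interpolation=3)]))
for n,p in(("s",s),("t",t)):
  for th in("handle_grip","handle_seat"):
    print(n,th,[(np.round(d["point"],1),round(d["confidence"],2)) for d in eyes.tip_of(th,p)[:6]])
E
```

```text
t 5.2 tcp [0.6108 0.1203 0.3932] pinch [0.6107 0.1203 0.2385] x [-0.5593 -0.8289  0.0003] y [-0.8289  0.5593  0.0006] z [-0.0007  0.     -1.    ] F [ 0.0771  0.0292 -2.0856] op 0.015579811383902943 grip 36.692901849746704 q [ 0.0749  0.0542  1.6306  0.0001  1.4574 -2.4731]
cur az_y 145.9901385250794 move [ 0.0259 -0.0205  0.005 ] roll -0.00017211520646727898
s handle_grip [(array([147.6, 205.2]), 0.95), (array([211.5, 247.9]), 0.68), (array([180.1, 233.3]), 0.66), (array([273.3, 137. ]), 0.6), (array([222.5, 211.6]), 0.58)]
s handle_seat [(array([272. , 146.7]), 0.8), (array([227.8, 203. ]), 0.77), (array([154.6, 196.4]), 0.77), (array([172.8, 224.3]), 0.66), (array([205.3, 243.6]), 0.6)]
t handle_grip [(array([165.3, 270. ]), 0.7), (array([255.5, 254.2]), 0.64), (array([231.5, 160.6]), 0.56)]
t handle_seat [(array([235.2, 162.3]), 0.75), (array([248.2, 256.3]), 0.6), (array([161.4, 261.2]), 0.59)]
```

View pics/f.png

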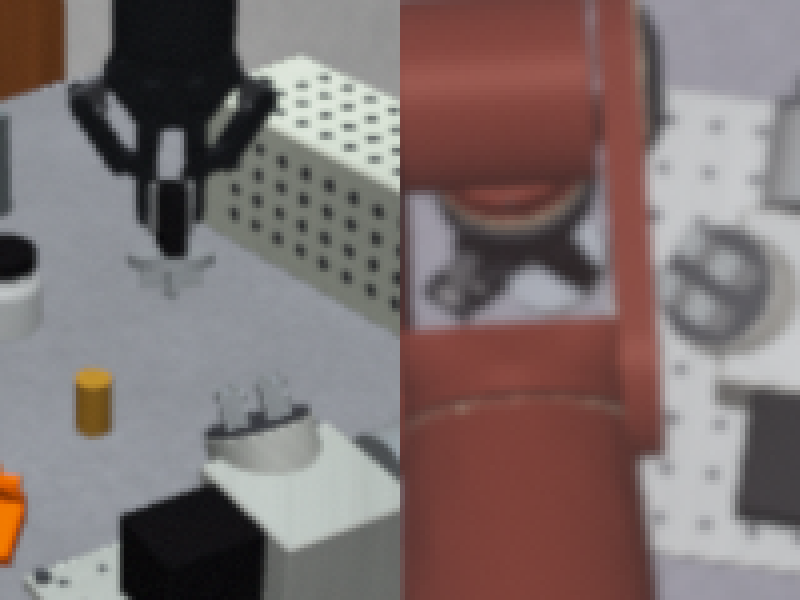

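The side crop shows the handle held leaning. Its flange and teeth are at crop (170,265), i.e. full-frame (272,147), and the drive is free below it. The top view is partly hidden by the arm. I'll fit the tilt from depth.

```bash
cat > hf.py <<'E'
from h import *
from scipy.optimize import differential_evolution
def box(q):
    q=np.stack(q,-1);return np.linalg.norm(np.maximum(q,0),axis=-1)+np.minimum(q.max(-1),0)
def sdfh(P,seat,X,Y,Z):
    d=P-seat;x,y,z=abs(d@X),abs(d@Y),d@Z;r=np.hypot(x,y)
    fl=box((r-28,abs(z-4)-4));t1=box((x-20,y-4,abs(z+7)-7));t2=box((y-20,x-4,abs(z+7)-7))
    pin=box((r-4,abs(z+11)-11));bar=box((x-30,y-8,abs(z-30)-22))
    return np.minimum.reduce([fl,t1,t2,pin,bar])
def frame(pr,pz,lean):
    # lean: horiz unit dir of bar, pr=[theta,roll,h,e]
    n=np.cross([0,0,1],lean)
    R0=R.from_rotvec(n*pr[0])*R.from_rotvec(lean*pr[1])
    X,Y,Z=R0.apply(lean),R0.apply(n),R0.apply([0,0,1.])
    return pz-pr[2]*Z+pr[3]*X+pr[4]*Y,X,Y,Z
def fith():
    s,Rm=state();pz=(s["tool_pos"]+Rm[:,2]*ctrl.pinch_z)*1000;lean=-Rm[:,0]
    im=eyes.get_image("side");c=cloud(im)*1000;q=c.reshape(-1,3);q=q[np.isfinite(q[:,0])]
    k=(np.linalg.norm(q-pz,axis=1)<75)&(q[:,2]<pz[2]-16);P=q[k];print("n",len(P))
    f=lambda p:np.minimum(abs(sdfh(P,*frame(p,pz,lean))),6).mean()
    r=differential_evolution(f,[(.1,.9),(-.15,.15),(28,56),(-15,15),(-4,4)],seed=1,maxiter=150,popsize=12)
    seat,X,Y,Z=frame(r.x,pz,lean)
    print("theta",np.degrees(r.x[0]),"roll",np.degrees(r.x[1]),r.x[2:],"err",r.fun,"seat",seat,"seat-pinch",seat-pz,"Z",Z)
if __name__=="__main__":fith()
E
python3 hf.py
```

```text
t 5.5 tcp [0.6088 0.1223 0.3939] pinch [0.6088 0.1223 0.2392] x [-0.5596 -0.8288 -0.0002] y [-0.8288  0.5596 -0.0002] z [ 0.0002  0.     -1.    ] F [-0.2688  0.1642 -3.173 ] op 0.01527751284301306 grip 36.693538427352905 q [ 0.0784  0.0499  1.634   0.      1.4575 -2.4693]
n 181
theta 21.828982363226345 roll 0.4809281691421474 [38.5785 -5.5756 -0.0098] err 0.9990111640599881 seat [597.6386 106.2693 205.4358] seat-pinch [-11.1831 -16.0028 -33.7388] Z [0.215  0.3035 0.9283]
```

```bash
python3 - <<'E'
from h import *
from fit import axes
from hf import frame
m=np.array([605.2,37.4,146.4]);a,x,y=axes(np.radians(80.6),np.radians(-23.7))
pr=[np.radians(21.8),0,38.6,-5.6,0]
for b in(46,50,54,58,62,66):
    l=np.array([np.cos(np.radians(b)),np.sin(np.radians(b)),0]);s,X,Y,Z=frame(pr,np.zeros(3),l)
    ax=np.cross(Z,a);ang=np.arcsin(np.linalg.norm(ax));Xr=R.from_rotvec(ax/np.linalg.norm(ax)*ang).apply(X)
    print(b,"err",np.degrees(ang),"twist",np.degrees(np.arctan2(Xr@y,Xr@x)))
    for h in(20,6):print("   pinch for pt(-12) %d out:"%h,m+h*a-(s-12*Z))
E
```

```text
46 err 16.875954656505872 twist -7.680097946581026
   pinch for pt(-12) 20 out: [623.4986  64.5232 208.6222]
   pinch for pt(-12) 6 out: [622.3553  57.6172 196.4979]
50 err 15.43817301344087 twist -4.018742358959289
   pinch for pt(-12) 20 out: [622.2542  65.6437 208.6222]
   pinch for pt(-12) 6 out: [621.1109  58.7377 196.4979]
54 err 14.040996992001963 twist -0.36966501577925903
   pinch for pt(-12) 20 out: [620.9347  66.6746 208.6222]
   pinch for pt(-12) 6 out: [619.7914  59.7686 196.4979]
58 err 12.704414307343837 twist 3.2686800850080466
   pinch for pt(-12) 20 out: [619.5464  67.611  208.6222]
   pinch for pt(-12) 6 out: [618.4031  60.705  196.4979]
62 err 11.45595805308758 twist 6.897864290824873
   pinch for pt(-12) 20 out: [618.0962  68.4483 208.6222]
   pinch for pt(-12) 6 out: [616.9529  61.5423 196.4979]
66 err 10.333494750165054 twist 10.519480041568372
   pinch for pt(-12) 20 out: [616.5912  69.1823 208.6222]
   pinch for pt(-12) 6 out: [615.4479  62.2763 196.4979]
```

```bash
python3 - <<'E'
from h import *
go((.6203,.0671,.2086),146)
E
```

```text
t 5.55 tcp [0.6088 0.1222 0.3939] pinch [0.6089 0.1222 0.2392] x [-0.5595 -0.8288 -0.0002] y [-0.8288  0.5595 -0.0003] z [ 0.0003  0.     -1.    ] F [ 0.1516 -0.2553 -2.0974] op 0.015877662159686962 grip 36.693522334098816 q [ 0.0784  0.0499  1.6339  0.      1.4575 -2.4694]
cur az_y 145.97744263739372 move [ 0.0393 -0.0404  0.0306] roll -0.0003937002480458052
```

>>> apply_moves([
  [0.01,0.02,-0.02,0.008,0],
  [0.01,0.039,-0.04,0.015,0],
  [0.01,0.039,-0.04,0.03,0],
  [0.01,0.039,-0.04,0.03,0],
  [0.01,0.039,-0.04,0.03,0],
])

```text
t: 5.97
tool_pos: [0.62, 0.0673, 0.3625]
tool_rot: [1.472, -2.773, -0.003]
contact_force: [0.1, -0.3, -2.8]
opening: 0.0159
grip_force: 36.6
```

```bash
cat >> hf.py <<'E'
    
E
python3 - <<'E'
from h import *
s,Rm=state()
im=eyes.get_image("side")
cv2.imwrite("pics/g.png",cv2.resize(im["img"][135:210,250:350],(800,600),interpolation=3))
# model overlay: handle tip / axis expectations
from hf import frame
from fit import axes
m=np.array([605.2,37.4,146.4]);a,x,y=axes(np.radians(80.6),np.radians(-23.7))
pz=(s["tool_pos"]+Rm[:,2]*ctrl.pinch_z)*1000
seat,X,Y,Z=frame([np.radians(21.8),0,38.6,-5.6,0],pz,-Rm[:,0])
tip=seat-22*Z;d=tip-m;print("tip rel drive: out",d@a,"along x",d@x,"y",d@y)
print("px tip",proj(im,tip/1000),"mouth",proj(im,m/1000),"seat",proj(im,seat/1000))
E
```

```text
t 5.97 tcp [0.62   0.0673 0.3625] pinch [0.6196 0.0674 0.2078] x [-0.5602 -0.8284  0.0011] y [-0.8284  0.5602  0.0026] z [-0.0028  0.0005 -1.    ] F [ 0.0874 -0.2896 -2.8246] op 0.015897685729935884 grip 36.62938356399536 q [-0.0112  0.0788  1.6569  0.0005  1.4087 -2.5583]
tip rel drive: out 9.582392228252102 along x 1.1460115733797203 y 2.9998750175132143
px tip [[288.6872 172.2244]] mouth [[290.7367 175.6265]] seat [[288.6173 163.691 ]]
```

View pics/g.png

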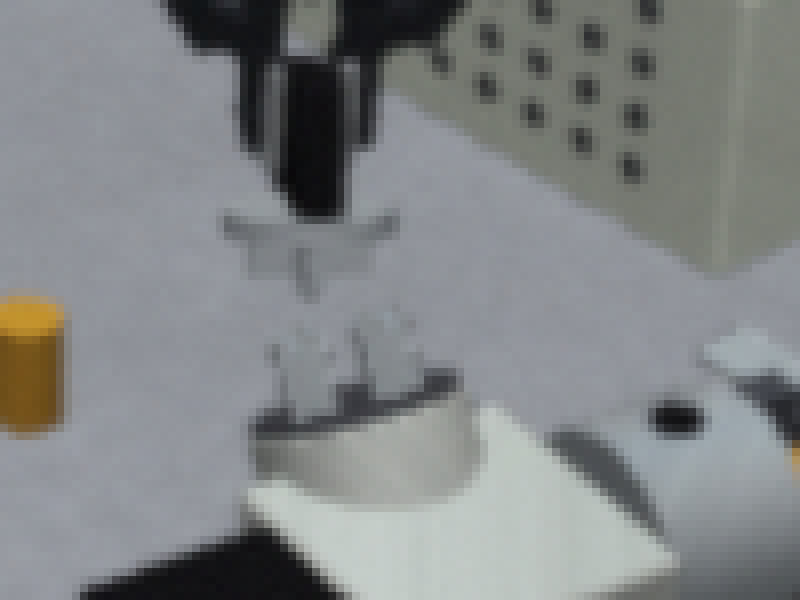

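>>> apply_moves([
  [0.01,0.0025,-0.003,0.003,0],
  [0.01,0.0048,-0.0039,0.007,0],
  [0.01,0.0071,-0.0048,0.0113,0],
  [0.01,0.0071,-0.0048,0.0113,0],
], newtons=22)

```text
t: 6.35
tool_pos: [0.6203, 0.0583, 0.3516]
tool_rot: [1.473, -2.774, -0.0]
contact_force: [0.3, 0.2, -2.4]
opening: 0.0152
grip_force: 36.8
```

```bash
python3 hf.py
```

```text
t 6.35 tcp [0.6203 0.0583 0.3516] pinch [0.6202 0.0583 0.1969] x [-0.5601 -0.8284  0.0007] y [-0.8284  0.5601  0.0007] z [-0.001  -0.0002 -1.    ] F [ 0.319   0.1501 -2.3643] op 0.015164457516002034 grip 36.763436794281006 q [-0.0257  0.0857  1.6683 -0.0002  1.3886 -2.5727]
n 277
theta 50.79078087739841 roll -0.7463652777755723 [54.1338  5.0466  0.7501] err 2.6144713086032754 seat [598.4519  26.1649 158.718 ] seat-pinch [-21.7468 -32.0864 -38.1366] Z [0.4231 0.6492 0.6321]
```

>>> apply_moves([
  [0.01,0.0009,-0.0004,0.0018,0],
  [0.01,0.0018,-0.0008,0.0035,0],
  [0.01,0.0027,-0.0013,0.0052,0],
  [0.01,0.0036,-0.0017,0.0069,0],
  [0.01,0.0036,-0.0017,0.0069,0],
])

```text
t: 6.82
tool_pos: [0.6204, 0.0563, 0.3505]
tool_rot: [-1.472, 2.769, 0.006]
contact_force: [-6.8, 9.1, 13.5]
opening: 0.0156
grip_force: 39.0
```

```bash
cat > chk.py <<'E'
from h import *
from hf import frame
from fit import axes
import sys
s,Rm=state();im=eyes.get_image("side")
m=np.array([605.2,37.4,146.4]);a,x,y=axes(np.radians(80.6),np.radians(-23.7))
pz=(s["tool_pos"]+Rm[:,2]*ctrl.pinch_z)*1000
seat,X,Y,Z=frame([np.radians(21.8),0,38.6,-5.6,0],pz,-Rm[:,0])
tip=seat-22*Z;d=tip-m;print("nominal tip rel drive: out",d@a,"x",d@x,"y",d@y,"torque",s["wrist_torque"])
if len(sys.argv)>1:cv2.imwrite(sys.argv[1],cv2.resize(im["img"][135:210,250:350],(800,600),interpolation=3))
E
python3 chk.py
```

```text
t 6.82 tcp [0.6204 0.0563 0.3505] pinch [0.6209 0.0572 0.1958] x [-0.5597 -0.8287 -0.0065] y [-0.8287  0.5597  0.0006] z [ 0.0031  0.0058 -1.    ] F [-6.7986  9.0503 13.4714] op 0.015568256714043537 grip 38.99973213672638 q [-0.0299  0.0851  1.6707  0.006   1.3828 -2.5786]
nominal tip rel drive: out -5.729587119432917 x 0.029606717867807445 y -0.7677649409125096 torque [ 1.4899  1.3072 -0.1784]
```

```bash
python3 chk.py pics/i.png | tail -1
```

```text
nominal tip rel drive: out -5.756686039220677 x 0.03575952143731305 y -0.7298897978730112 torque [ 1.4029  1.2947 -0.1593]
```

View pics/i.png

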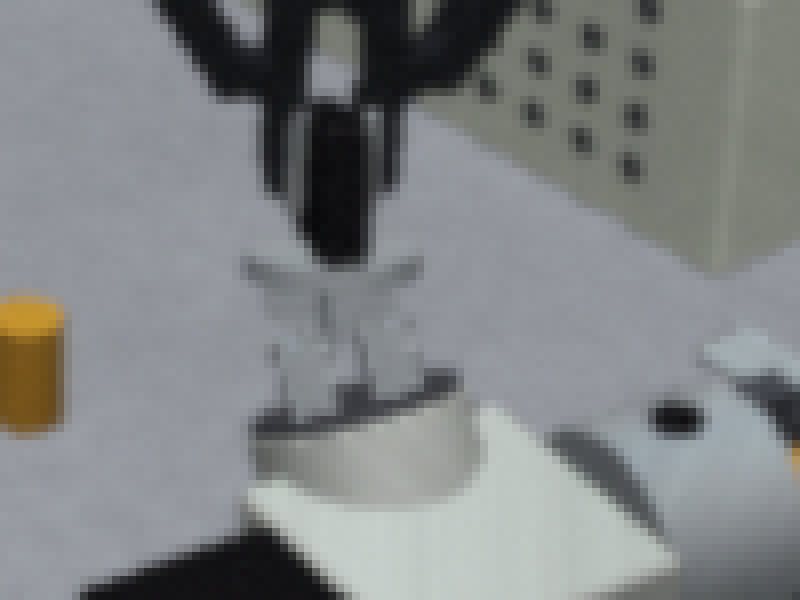

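The picture shows the pin and teeth just at the lugs. The tooth facing the camera, at crop (325,300), sits slightly left of the slot between the near lugs at (348,370). I'll fit the handle and drive together to get the correction.

```bash
cat > cf.py <<'E'
from h import *
from hf import sdfh,box
from fit import axes,sdf
from scipy.optimize import differential_evolution
D=[605.2,37.4,146.4,np.radians(80.6),np.radians(-23.7)]
def meas(show=True,nimg=3,fitdrive=False,twist0=0.):
    m=np.array(D[:3]);a,x,y=axes(D[3],D[4])
    s,Rm=state();pz=(s["tool_pos"]+Rm[:,2]*ctrl.pinch_z)*1000
    P=[]
    for _ in range(nimg):
        c=cloud(eyes.get_image("side"))*1000;q=c.reshape(-1,3);q=q[np.isfinite(q[:,0])]
        d=q-m;o=d@a;r=np.linalg.norm(d-np.outer(o,a),axis=1)
        P.append(q[(o>-20)&(r<45)&(q[:,2]<pz[2]-14)&(q[:,2]>120)])
    P=np.vstack(P)
    B=np.stack([x,y,a],1)
    def fr(p):
        Rr=B@R.from_rotvec(p[3:6]).as_matrix();return m+B@p[:3],Rr[:,0],Rr[:,1],Rr[:,2]
    f=lambda p:np.minimum(np.minimum(abs(sdfh(P,*fr(p))),abs(sdf(P,D))),5).mean()
    r=differential_evolution(f,[(-9,9),(-9,9),(-3,30),(-.4,.4),(-.4,.4),(twist0-.5,twist0+.5)],seed=1,maxiter=120,popsize=10)
    p=r.x;seat,X,Y,Z=fr(p)
    print("n",len(P),"seat in drive xy,out",p[:3],"rotvec deg (x,y,twist)",np.degrees(p[3:]),"err",r.fun)
    tip=B.T@(seat-22*Z-m);print("tip",tip)
    for n,e in(("+x",X),("-x",-X),("+y",Y),("-y",-Y)):print("tooth",n,B.T@(seat+20*e-14*Z-m))
    print("tool axes->cols x,y,a in tool frame:\n",Rm.T@B)
if __name__=="__main__":meas()
E
python3 cf.py
```

```text
t 6.92 tcp [0.6204 0.0563 0.3505] pinch [0.6209 0.0572 0.1958] x [-0.5595 -0.8288 -0.0064] y [-0.8288  0.5595  0.0004] z [ 0.0033  0.0055 -1.    ] F [-6.0411  8.9402 13.9626] op 0.015402154915688783 grip 38.99913132190704 q [-0.0298  0.085   1.6707  0.0057  1.3828 -2.5786]
n 934 seat in drive xy,out [-1.1437 -4.9716 15.9958] rotvec deg (x,y,twist) [12.2602 -6.6122  1.1177] err 1.4524682320970843
tip [ 1.3244 -0.2859 -5.3573]
tooth +x [20.2906 -1.8492  4.7343]
tooth -x [-19.4368  -2.1303   0.0807]
tooth +y [-0.2051 17.5508  6.6224]
tooth -y [  1.0589 -21.5304  -1.8074]
tool axes->cols x,y,a in tool frame:
 [[-0.8854  0.0664 -0.4601]
 [-0.0352  0.9774  0.2087]
 [ 0.4635  0.2009 -0.863 ]]
```

>>> apply_moves([
  [0.01,-0.001,0.001,-0.003,0],
  [0.01,0.0002,0.0025,0.0,0],
  [0.01,0.0002,0.0025,0.0005,0],
  [0.01,0.0012,0.0025,0.0025,0],
  [0.01,0.0012,0.0025,0.0025,0],
])

```text
t: 7.48
tool_pos: [0.6176, 0.0536, 0.3437]
tool_rot: [-1.472, 2.775, -0.006]
contact_force: [-0.2, -4.1, 4.7]
opening: 0.0156
grip_force: 37.8
```

```bash
python3 cf.py
```

```text
t 7.48 tcp [0.6176 0.0536 0.3437] pinch [0.6179 0.0531 0.189 ] x [-0.5608 -0.828   0.0018] y [-0.828   0.5607 -0.0037] z [ 0.002  -0.0035 -1.    ] F [-0.19   -4.1309  4.7379] op 0.015552095497078583 grip 37.7857768535614 q [-0.0328  0.0843  1.6833 -0.0035  1.3719 -2.5784]
n 819 seat in drive xy,out [-2.6778 -3.4226  7.6083] rotvec deg (x,y,twist) [11.8498 -6.276   1.4996] err 1.430272242836818
tip [ -0.3494   1.1168 -13.792 ]
tooth +x [18.6777 -0.2408 -3.7857]
tooth -x [-21.0698  -0.827   -8.2345]
tooth +y [-1.9402 19.0335 -1.9404]
tooth -y [ -0.452  -20.1013 -10.0798]
tool axes->cols x,y,a in tool frame:
 [[-0.8892  0.0661 -0.4527]
 [-0.032   0.9781  0.2058]
 [ 0.4564  0.1975 -0.8676]]
```

>>> apply_moves([
  [0.01,0.0005,0.0003,0.002,0],
  [0.01,0.001,0.0006,0.004,0],
  [0.01,0.0015,0.0009,0.006,0],
  [0.01,0.002,0.0012,0.008,0],
  [0.01,0.003,0.0012,0.01,0],
  [0.01,0.003,0.0012,0.012,0],
  [0.01,0.003,0.0012,0.012,0],
])

```text
t: 8.22
tool_pos: [0.6171, 0.0539, 0.3377]
tool_rot: [-1.467, 2.763, -0.006]
contact_force: [1.6, 4.4, 17.0]
opening: 0.016
grip_force: 41.1
```

```bash
python3 cf.py
```

```text
t 8.22 tcp [0.6171 0.0539 0.3377] pinch [0.6192 0.0543 0.183 ] x [-0.5599 -0.8285 -0.0103] y [-0.8284  0.56   -0.0098] z [ 0.0139  0.003  -0.9999] F [ 1.6415  4.402  16.9953] op 0.016022634854583762 grip 41.12385928630829 q [-0.0336  0.0852  1.6928  0.0036  1.3499 -2.5815]
n 734 seat in drive xy,out [-2.2714 -3.2958  3.776 ] rotvec deg (x,y,twist) [11.5093 -2.0728  7.5352] err 1.4701650545591944
tip [ -1.7725   1.1323 -17.768 ]
tooth +x [17.861   2.0543 -8.9545]
tooth -x [-21.7687  -3.0101 -10.9131]
tooth +y [-4.6307 18.9484 -6.003 ]
tooth -y [  0.7229 -19.9043 -13.8646]
tool axes->cols x,y,a in tool frame:
 [[-0.8836  0.0676 -0.4633]
 [-0.03    0.9793  0.2001]
 [ 0.4672  0.1907 -0.8633]]
```

>>> apply_moves([
  [0.02,0,0,-0.006,0],
  [0.03,0,0,-0.008,0],
  [0.034,0,0,-0.008,0],
  [0.034,0,0,-0.008,0],
  [0.034,0,0,-0.008,0],
])

```text
t: 8.78
tool_pos: [0.6142, 0.0529, 0.3374]
tool_rot: [1.472, -2.773, -0.002]
contact_force: [-0.1, 0.1, 0.6]
opening: 0.0336
grip_force: 0.0
```

```bash
python3 cf.py
```

```text
t 8.78 tcp [0.6142 0.0529 0.3374] pinch [0.6138 0.053  0.1827] x [-0.5604 -0.8282  0.0011] y [-0.8282  0.5604  0.0022] z [-0.0024  0.0003 -1.    ] F [-0.0616  0.0715  0.6043] op 0.033637876811063075 grip 0.0 q [-0.0348  0.0826  1.6959  0.0002  1.3655 -2.5816]
n 717 seat in drive xy,out [-2.8177 -3.1919 -0.4103] rotvec deg (x,y,twist) [-0.7037 -3.6856  1.2988] err 1.4789840475007354
tip [ -1.4006  -3.4458 -22.3631]
tooth +x [ 18.0376  -2.8926 -13.0976]
tooth -x [-21.8694  -3.8144 -15.663 ]
tooth +y [ -2.361   16.6399 -14.6403]
tooth -y [ -1.4708 -23.3468 -14.1202]
tool axes->cols x,y,a in tool frame:
 [[-0.8889  0.0658 -0.4533]
 [-0.0351  0.9769  0.2107]
 [ 0.4567  0.2032 -0.8661]]
```

The handle has dropped home: seat at −0.4 mm, tilt about 0, all teeth 14 mm deep. I'll centre the fingers on the axis near the top of the bar and turn clockwise in place.

>>> apply_moves([
  [0.032,-0.002,0.0054,-0.007,0],
  [0.03,-0.002,0.0054,-0.007,0],
  [0.028,-0.002,0.0054,-0.007,0.1],
  [0.028,-0.002,0.0054,-0.007,0.2],
  [0.028,-0.002,0.0054,-0.007,0.3],
  [0.028,-0.002,0.0054,-0.007,0.4],
  [0.028,-0.002,0.0054,-0.007,0.5],
  [0.028,-0.002,0.0054,-0.007,0.6],
  [0.028,-0.002,0.0054,-0.007,0.6],
], newtons=80)

```text
t: 9.68
tool_pos: [0.6117, 0.0576, 0.3473]
tool_rot: [-0.586, 3.083, -0.003]
contact_force: [1.0, -0.8, 1.3]
opening: 0.0278
grip_force: 7.3
```

```bash
cat > st.py <<'E'
from h import *
from fit import axes
s,Rm=state();a,_,_=axes(np.radians(80.6),0)
print("torque",s["wrist_torque"],"about axis",s["wrist_torque"]@a,"az_y",np.degrees(np.arctan2(Rm[1,1],Rm[0,1])))
E
python3 st.py; python3 - <<'E'
import sys;sys.path.insert(0,'.')
from cf import *
E
sed -i 's/if __name__=="__main__":meas()/if __name__=="__main__":\n    import sys\n    meas(twist0=float(sys.argv[1]) if len(sys.argv)>1 else 0.)/' cf.py
```

```text
t 9.68 tcp [0.6117 0.0576 0.3473] pinch [0.6122 0.0574 0.1926] x [-0.9303 -0.3668 -0.0028] y [-0.3667  0.9303 -0.0024] z [ 0.0035 -0.0012 -1.    ] F [ 0.9777 -0.8462  1.263 ] op 0.02782490508785935 grip 7.320266211172566 q [-0.0269  0.0681  1.6942 -0.0012  1.3759 -1.973 ]
torque [-0.333  -0.3252  0.3001] about axis 0.07228058530390326 az_y 111.51530951741573
```

>>> apply_moves([
  [0.028,0,0,0,0.1],
  [0.028,0,0,0,0.2],
  [0.028,0,0,0,0.3],
  [0.028,0,0,0,0.4],
  [0.028,0,0,0,0.5],
  [0.028,0,0,0,0.5],
])

```text
t: 10.18
tool_pos: [0.6121, 0.057, 0.3487]
tool_rot: [0.194, 3.13, -0.004]
contact_force: [1.2, -3.9, 4.6]
opening: 0.028
grip_force: 11.0
```

```bash
python3 st.py;python3 - <<'E'
from h import *
im=eyes.get_image("side");cv2.imwrite("pics/j.png",cv2.resize(im["img"][120:210,240:360],(800,600),interpolation=3))
E
```

```text
t 10.18 tcp [0.6121 0.057  0.3487] pinch [0.613  0.0566 0.194 ] x [-0.9923  0.1235 -0.0057] y [ 0.1235  0.9923 -0.0021] z [ 0.0054 -0.0028 -1.    ] F [ 1.2412 -3.9204  4.6413] op 0.02802111857665218 grip 11.003377768211067 q [-0.0276  0.0674  1.6925 -0.0027  1.3763 -1.4741]
torque [-0.692  -0.2874  0.3213] about axis 0.07993947805373613 az_y 82.90404929766845
```

View pics/j.png

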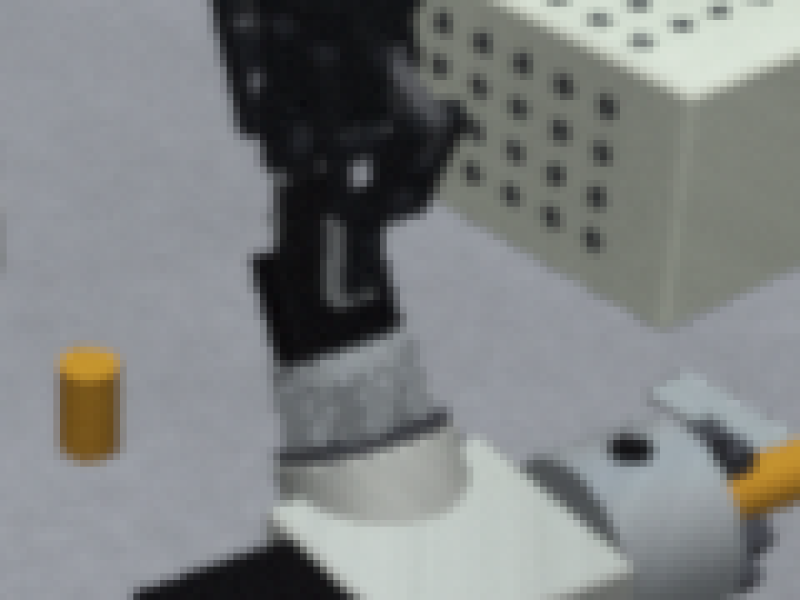

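The flange sits flush on the lugs at crop (345,370) and the drive is turning with the bar. I'll keep turning to the stop.

>>> apply_moves([
  [0.028,0,0,0,0.1],
  [0.028,0,0,0,0.2],
  [0.028,0,0,0,0.3],
  [0.028,0,0,0,0.4],
  [0.028,0,0,0,0.4],
])

```text
t: 10.65
tool_pos: [0.6132, 0.0567, 0.3506]
tool_rot: [0.805, 3.023, -0.004]
contact_force: [7.2, -6.3, 7.8]
opening: 0.0284
grip_force: 50.9
```

```bash
python3 st.py
```

```text
t 10.65 tcp [0.6132 0.0567 0.3506] pinch [0.6151 0.0558 0.1959] x [-0.8676  0.4971 -0.0132] y [0.4972 0.8676 0.001 ] z [ 0.012  -0.0057 -0.9999] F [ 7.1538 -6.3236  7.8061] op 0.02841072156112026 grip 50.89198753237724 q [-0.0277  0.0667  1.69   -0.0054  1.3728 -1.0771]
torque [-1.3995 -1.0283  1.2831] about axis 0.48960520560550247 az_y 60.18642171030099
```

>>> apply_moves([
  [0.028,0,0,0,0.06],
  [0.028,0,0,0,0.12],
  [0.028,0,0,0,0.12],
])

```text
t: 10.9
tool_pos: [0.6137, 0.0566, 0.3508]
tool_rot: [0.972, 2.97, -0.005]
contact_force: [11.3, -6.7, 4.6]
opening: 0.0282
grip_force: 94.8
```

```bash
python3 st.py; python3 cf.py -1.2
```

```text
t 10.9 tcp [0.6137 0.0566 0.3508] pinch [0.6161 0.0554 0.1961] x [-0.8064  0.5911 -0.0169] y [0.5911 0.8066 0.0024] z [ 0.0151 -0.0081 -0.9999] F [11.3478 -6.741   4.5869] op 0.028243823061562447 grip 94.84036646783352 q [-0.0274  0.067   1.6893 -0.0078  1.37   -0.9642]
torque [-1.8203 -1.7352  3.5393] about axis 2.060546896412475 az_y 53.76406607796305
t 10.9 tcp [0.6137 0.0566 0.3508] pinch [0.6161 0.0554 0.1961] x [-0.8064  0.5911 -0.0169] y [0.5911 0.8066 0.0024] z [ 0.0151 -0.0081 -0.9999] F [11.3478 -6.741   4.5869] op 0.028243823061562447 grip 94.84036646783352 q [-0.0274  0.067   1.6893 -0.0078  1.37   -0.9642]
n 1453 seat in drive xy,out [-2.361  -3.3674 -1.209 ] rotvec deg (x,y,twist) [  0.1562   2.0686 -62.1118] err 1.7694505959363254
tip [ -2.979   -2.9286 -23.1959]
tooth +x [  6.5901 -20.7603 -15.816 ]
tooth -x [-12.0986  14.5839 -14.5853]
tooth +y [ 14.9196   6.2679 -15.5107]
tooth -y [-20.4282 -12.4443 -14.8906]
tool axes->cols x,y,a in tool frame:
 [[ 0.0071  0.9775  0.211 ]
 [ 0.8879 -0.1032  0.4482]
 [ 0.4599  0.1842 -0.8687]]
```

The torque jumped to 2 N·m, so the drive is at its stop. I'll unload, open, retreat and check.

>>> apply_moves([
  [0.028,0,0,0,-0.12],
  [0.032,0,0,0,-0.25],
  [0.038,0,0,-0.004,-0.25],
  [0.04,0,0,-0.02,-0.25],
  [0.04,0,0,-0.06,-0.25],
  [0.04,0,0,-0.1,-0.25],
  [0.04,0.04,0,-0.14,-0.25],
  [0.04,0.08,0,-0.16,-0.25],
  [0.04,0.12,0,-0.16,-0.25],
  [0.04,0.16,0,-0.16,-0.25],
  [0.04,0.16,0,-0.16,-0.25],
])

```text
t: 11.97
tool_pos: [0.4799, 0.156, 0.5078]
tool_rot: [0.612, 3.081, 0.004]
contact_force: [0.9, -0.6, 1.0]
opening: 0.0399
grip_force: 0.0
```

```bash
python3 - <<'E'
from h import *
state()
s=eyes.get_image("side");t=eyes.get_image("top")
cv2.imwrite("pics/k.png",np.hstack([cv2.resize(s["img"][130:230,240:340],(400,400),interpolation=3),cv2.resize(t["img"][90:190,225:325],(400,400),interpolation=3)]))
E
sed -i 's/nimg=3/nimg=2/; s/&(q\[:,2\]<pz\[2\]-14)//' cf.py; python3 cf.py -1.1
```

```text
t 11.97 tcp [0.4799 0.156  0.5078] pinch [0.4801 0.1564 0.3531] x [-0.9242  0.382  -0.0004] y [0.382  0.9242 0.0026] z [ 0.0013  0.0023 -1.    ] F [ 0.9346 -0.5937  0.9654] op 0.03987023874229922 grip 0.0 q [ 0.1663 -0.2792  1.7494  0.002   1.6697 -1.0123]
t 12.07 tcp [0.4816 0.1551 0.5066] pinch [0.4817 0.1552 0.3519] x [-0.9243  0.3818 -0.0009] y [0.3818 0.9243 0.001 ] z [ 0.0012  0.0006 -1.    ] F [ 1.6692 -0.6225  0.4382] op 0.04002989072516815 grip 0.0 q [ 0.1643 -0.2756  1.7485  0.0004  1.6674 -1.0148]
n 1281 seat in drive xy,out [-1.0431 -2.6439 -0.7257] rotvec deg (x,y,twist) [ -0.8005  -1.8091 -56.349 ] err 1.492019035315426
tip [ -0.5947  -3.219  -22.7136]
tooth +x [ 10.3166 -19.6508 -14.0569]
tooth -x [-11.8321  13.6311 -15.379 ]
tooth +y [ 15.8913   8.0719 -14.6682]
tooth -y [-17.4068 -14.0916 -14.7678]
tool axes->cols x,y,a in tool frame:
 [[-0.2122  0.9708  0.112 ]
 [ 0.8628  0.1323  0.488 ]
 [ 0.4589  0.2002 -0.8656]]
```

View pics/k.png

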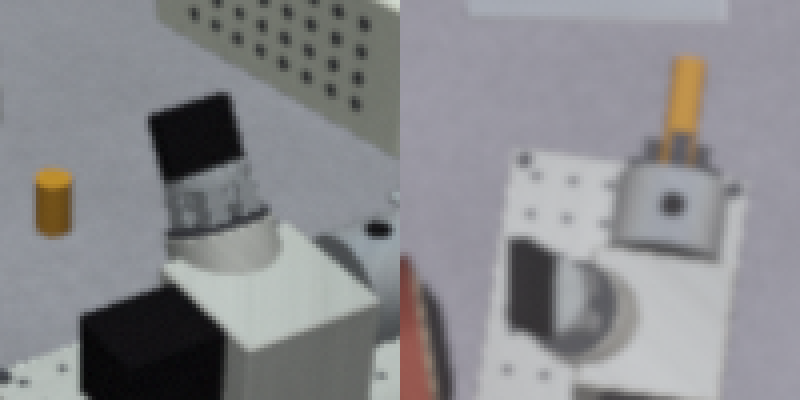

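The side crop shows the handle seated flush on the drive at (200,190), and the top crop shows the bar turned nearly along x. The jaws are near the tube at (683,150). I'll check jaw closure in depth against the initial scan.

```bash
python3 - <<'E'
from h import *
m=np.load("m.npz");S=[cloud(eyes.get_image("side")) for _ in range(2)];T=[cloud(eyes.get_image("top")) for _ in range(3)]
# chuck axis: unit y dir
az=np.radians(80.6-90);uy=np.array([np.cos(az),np.sin(az),0]);ux=np.array([np.sin(az)*1,-np.cos(az),0])
def jaw(c,it=None):
    q=c.reshape(-1,3);q=q[np.isfinite(q[:,0])]*1000
    o=q-[606,37,0];Y=o@uy;X=o@ux;Z=q[:,2]
    return X,Y,Z
for nm,cs in(("top before",[m["ct"]]),("top after",T),("side before",[m["cs"]]),("side after",S)):
    for lo,hi in((98,104),(104,110),(110,116),(116,122),(122,135)):
        out=[]
        Xs,Ys,Zs=[np.concatenate(v) for v in zip(*[jaw(c) for c in cs])]
        k=(Ys>lo)&(Ys<hi)&(Xs>-10)&(Xs<110)&(Zs>25)
        X,Z=Xs[k],Zs[k]
        if len(X):out=[np.round(np.percentile(v,[2,50,98]),0) for v in(X,Z)]
        print(nm,lo,k.sum()//len(cs),out)
t=eyes.get_image("top");s=eyes.get_image("side")
# show before/after of chuck, top and side
f=lambda im,b:cv2.resize(im[b[1]:b[3],b[0]:b[2]],(400,300),interpolation=3)
bt=(275,95,315,125);bs=(325,170,385,215)
cv2.imwrite("pics/l.png",np.vstack([np.hstack([f(m["it"],bt),f(t["img"],bt)]),np.hstack([f(m["is_"],bs),f(s["img"],bs)])]))
E
```

```text
top before 98 63 [array([ 32.,  68., 107.]), array([ 89., 119., 129.])]
top before 104 53 [array([ 33.,  67., 106.]), array([ 97., 118., 127.])]
top before 110 30 [array([ 41.,  72., 104.]), array([105., 121., 128.])]
top before 116 18 [array([32., 69., 77.]), array([ 71., 125., 131.])]
top before 122 83 [array([ 35.,  64., 105.]), array([ 70.,  82., 128.])]
top after 98 58 [array([ 31.,  68., 107.]), array([ 87., 119., 129.])]
top after 104 55 [array([ 33.,  67., 106.]), array([ 96., 119., 127.])]
top after 110 27 [array([ 38.,  70., 105.]), array([100., 120., 127.])]
top after 116 13 [array([37., 69., 78.]), array([ 78., 120., 126.])]
top after 122 80 [array([ 37.,  68., 104.]), array([ 71.,  84., 122.])]
side before 98 44 [array([ 55.,  94., 109.]), array([ 69., 118., 126.])]
side before 104 56 [array([ 53.,  93., 109.]), array([ 63., 119., 126.])]
side before 110 35 [array([ 63.,  98., 108.]), array([ 63., 112., 129.])]
side before 116 18 [array([ 66.,  79., 108.]), array([ 66., 124., 129.])]
side before 122 55 [array([ 69.,  80., 108.]), array([ 65.,  99., 127.])]
side after 98 50 [array([ 60.,  94., 110.]), array([ 66., 119., 128.])]
side after 104 53 [array([ 51.,  96., 109.]), array([ 68., 117., 127.])]
side after 110 20 [array([ 66., 100., 109.]), array([ 70., 113., 125.])]
side after 116 13 [array([ 67.,  78., 106.]), array([ 71., 121., 125.])]
side after 122 46 [array([ 69.,  80., 104.]), array([ 71., 102., 124.])]
```

View pics/l.png

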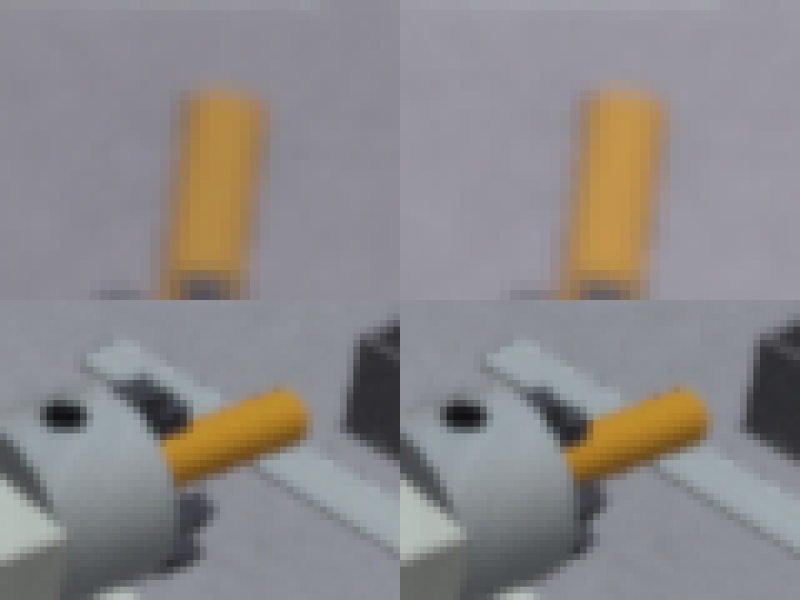

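```bash
python3 -c "
from station import ctrl
print(ctrl.finish_job())"
```

```text
the job is handed in; nothing more can be done
None
```

The handle is seated fully home in the inclined drive and turned clockwise to its stop: torque jumped to about 2 N·m and the top jaw moved in about 5 mm, looking in contact with the tube. The gripper has let go and backed off, and I handed the job in at about 13 s. Blank_a was still standing in the last pictures; I didn't recheck blank_b or the jar, but the arm never went near them.

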